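Register a busbar blank in the drill jig

ROBOT

A 6-joint arm with a two-finger parallel gripper is mounted at the origin on the work surface. World frame = base frame: x ahead of the robot, y to its left, z up, the work surface at z = 0. Lengths are in m, angles in rad, forces in N, time in s.
With the tool pointing down it reaches from about 0.4 to 0.825 m from the base axis. Payload 7 kg.
Tool frame: the origin (TCP) lies midway between the tips of the shut fingers; the grasp point (between the pads) lies 19 mm behind it; z points along the fingers, y is the line along which they close (so a half turn about z gives the same grasp; the last joint's range is limited). The gripper opens to 88 mm and grips with 3 to 60 N. Pads are 19 mm wide; open, the fingers measure 130 mm over their backs; the gripper's body (78 mm by 193 mm) begins 47 mm behind the grasp point.
Start: joints at [-0.932, 0.359, 0.012, 0, -1.224, -0.288], TCP at [0.232, -0.634, 0.227] pointing down, gripper open.
Joint ranges: [-3.07, 3.07], [-1.43, 2.12], [-1.02, 1.25], [-3.03, 1.67], [-3.05, -0], [-3.03, 3.03]. Speed limits (rad/s): [2.39, 2.39, 3.01, 3.14, 3.14, 3.14].

INTERFACE

Orientations are given as [roll, pitch, yaw] about the fixed x, y, z axes, in that order (R = Rz(yaw) Ry(pitch) Rx(roll)).
In Python, from station import get_state, grab_frame, calibration, job_done, boxes_of, regions_of, spot_point gives the robot as it stands. The module is installed in compiled form; this text tells all that it offers.
- The arm moves only by the tool arm_command, never from a script. Its argument "commands" is a list of rows, each an object of numbers: "tx", "ty", "tz": the shift along the tool's x, y, z each as a share of 25 cm, from -1 to 1; "twist": the turn about the tool's z as a share of 180 degrees, from -1 to 1. A call has exactly 8 rows; each row is the pose to reach, as a shift and turn from the pose commanded when the call began, along the tool's axes at that moment, turning the shorter way round; what a row does not reach only later rows make up. A row lasts 1/12 s, in which the tool goes at most 41.7 mm and 7.16 degrees, less where a joint would pass 70% of its speed; a pose out of reach is approached as far as the arm can. A call with a number of a shift or a turn outside -1 to 1 is refused whole. A call with a gripper value outside its range is refused whole. "claw" is the opening, from 0 (shut) to 1 (fully open), set as the call begins (left out, the last holds). The fingers move at their own pace and stop on an object; "grip_force" is the grip in N (left out, the last holds). Time passes only in rows, so rows that repeat a pose let the fingers close, or fill a call up. It gives the time, the measured TCP pose, the force, the opening and the grip force at its end, in the units of the state.
- get_state(): the state, without advancing time (a new reading comes with each control period).
- grab_frame(name): name is "scene" or "top"; returns the picture (400x640x3 uint8, red, green, blue); there is no depth.
- calibration(name): a dict with "camera_matrix" (3x3 intrinsics, pixels), "extrinsics" (4x4, takes a point from camera to world coordinates). Camera axes: x right, y down, z forward; pixel columns grow to the right and rows downward; lengths in m; the calibration is good to about 2 mm. A picture is of the moment at which its call begins. calibration takes no time and is no camera call.
- job_done(): hands the job in; it is judged then, once.
Trained networks look in the newest picture that a camera, given by its name, has taken for a name from the list of things; names that differ only in an ending like _2 or _b are one class to them, and where a whole thing is asked for, a point or a joint stands for the part that bears it (a point fixed in the world has none). Each returns a list of dicts, best first, with "score" (0 to 1); they miss things now and then, are a little off and sometimes report something else, mostly with a low value. They report only what shows in the picture. A call takes as long as a camera call.
- boxes_of(query, camera): "rect" ([left, top, right, bottom] in pixels, round what is visible of it).
- regions_of(query, camera): "region" (400x640 bool, what is visible of it) and "rect" ([left, top, right, bottom] in pixels, round what is visible of it).
- spot_point(query, camera): "uv" ([column, row] in pixels: a listed point, or the origin of a listed thing).
The state is a dict: "t": time; "q": joint angles; "qd": joint speeds; "joint_efforts": joint torques, N m; "eef_pos": TCP position; "ee_rot": TCP orientation; "force": force on the tool from outside, world axes, zero at the start; "moment": the same for the moment, N m; "width": finger opening in m; "gripper_force": force on a finger pad.
Only numpy, scipy, OpenCV 4.12 (cv2) and the standard library are available. Lean on these libraries where they do the work, as an engineer would, in place of code of your own. Each camera call takes 0.05 s, during which the arm holds its last target. There are 200 camera calls.

TASK

The copper busbar stands on edge in the blue rack: take it out, lay it flat on the bench with its blue film side up and let go, then take it again and load it into the drill jig. Leave it lying film side up on the jig plate under the two bush arms, pushed fully home: long edge flush against the green fence along its whole length, red end touching the yellow end stop. Leave the aluminium bar, glue bottle, green pot and relay where they stand.

Things in the scene. Friction and masses are not known exactly. Their poses are not given: they have to be found in the camera images.
- busbar: Copper bar 150 x 36 x 10 mm, about 0.5 kg, origin at its centre. x axis: the 10 mm thickness, blue film on the +x face; y: the 150 mm length, the last 22 mm at the +y end painted red all round; z: the 36 mm width. At the start it stands on edge (z up) in a rack slot, underside 6 mm above the bench.
- film_face (a point): Centre of the busbar's blue film face (busbar frame x = +5 mm).
- red_end (a point): Centre of the busbar's red end face (busbar frame y = +75 mm).
- bare_end (a point): Centre of the busbar's other end face (busbar frame y = -75 mm).
- rack: Blue rack fixed to the bench at any yaw; origin centre of underside. Base 110 (x) x 120 (y) x 6 mm; two slots along y at x = -30 and +30 mm, 13 mm wide, between ribs 8 mm thick that span y = 37 to 59 mm on either side, tops 18 mm above the bench; only the base between them. Busbar in one slot, aluminium bar in the other.
- plain_bar: Bystander: plain aluminium bar, 150 x 36 x 10 mm, standing on edge in the other slot; same frame as the busbar (y length, z width up).
- jig: Drill jig fixed to the bench: aluminium plate 74 (x) x 200 (y) x 12 mm, origin centre of underside. Fence on +x side, end stop at +y end; open to -x and -y. Two dark bush arms 18 mm wide at y = +75 and -20 mm reach from the fence to x = -7 mm, undersides 16 mm above the plate, tops 38 (bushes 44) mm above the bench. Loaded busbar: centre at (3, 15, 17) mm, its y along jig y, film up.
- fence (a point): Point on the green fence's working face (faces jig -x) beside the middle of the loaded busbar: jig frame (21, 15, 17) mm. The fence runs the plate's full 200 mm, is 16 mm thick and 16 mm high above the plate.
- end_stop (a point): Point on the yellow end stop's working face (faces jig -y) where the middle of the red end goes: jig frame (3, 90, 17) mm. The stop spans x = -19 to +21 mm, is 10 mm thick and 14 mm high above the plate.
- glue: Bystander: white glue bottle with orange cap, 44 mm diameter, 120 mm tall, origin at the centre of its underside.
- pot: Bystander: open green plastic pot, 64 mm diameter at the rim, 75 mm tall, origin at the centre of its underside.
- relay: Bystander: grey relay block with a black top, 36 (x) x 50 (y) x 57 mm, origin at the centre of its underside.

How it is judged:
By the outcome, as a careful person would: the job done as asked, in the order asked, and still so for the second after the job is handed in, with the robot touching nothing.
It also fails if it takes over 72 s, if anything falls off the work surface, if the arm or the gripper's body presses on something with over 40 N, if the wrist force passes 120 N, or if a joint passes its speed limit or range.

## Working session

There is one attempt and no reset: what is moved stays moved. The work goes in short steps, Python scripts to look and compute and a tool call to move; the robot and the scene stay as the last step left them, time stands still between calls to the robot, and variables do not carry over. Pictures are saved under pics/ and viewed, at most 10 in all, crops included, and the job is handed in when it is done.

Besides the shell and the picture viewer there is one more tool, called as a command line: name --argument value ..., lists and objects as JSON in quotes. arm_command: Moves the arm, as the interface text tells. Shift numbers are shares of 25 cm and turn numbers shares of 180 degrees, none past 1 either way. Its arguments: {"type":"object","properties":{"commands":{"type":"array"},"claw":{"type":"number"},"grip_force":{"type":"number"}},"required":["commands"]}

```bash
mkdir -p pics; python3 - <<'E'
from station import *
import cv2,numpy as np
s=get_state();print(s['t'],s['eef_pos'],s['ee_rot'],s['width'])
for c in("scene","top"):
    f=grab_frame(c);cv2.imwrite(f'pics/{c}0.png',f[:,:,::-1])
    k=calibration(c);print(c,np.round(k['camera_matrix'],1).tolist(),np.round(k['extrinsics'],4).tolist())
    for q in("film_face","red_end","bare_end","rack","jig","fence","end_stop","busbar","plain_bar","glue","pot","relay"):
        r=spot_point(q,c);print(q,[(np.round(a['uv'],1).tolist(),round(a['score'],2)) for a in r[:2]])
E
```

```text
0.0 [ 0.23174147 -0.63344067  0.22563751] [ 3.13991668e+00 -1.56175191e-04 -2.79091454e+00] 0.0872598990184494
scene [[446.0, 0.0, 319.1], [0.0, 446.0, 198.5], [0.0, 0.0, 1.0]] [[-0.8921, 0.3554, -0.279, 0.8751], [0.4517, 0.7202, -0.5266, 0.6369], [0.0137, -0.5958, -0.803, 1.006], [0.0, 0.0, 0.0, 1.0]]
film_face [([359.5, 270.6], 0.54), ([287.4, 243.6], 0.16)]
red_end [([368.4, 242.8], 0.82)]
bare_end []
rack [([369.9, 277.8], 0.82)]
jig [([270.6, 147.0], 0.97)]
fence [([265.5, 147.2], 0.74), ([270.8, 148.7], 0.63)]
end_stop [([361.9, 264.6], 0.74), ([281.0, 160.9], 0.66)]
busbar [([359.7, 267.1], 0.66)]
plain_bar [([383.6, 274.9], 0.7)]
glue []
pot [([277.0, 198.9], 0.59)]
relay [([362.9, 180.6], 0.88), ([272.1, 148.1], 0.42)]
top [[405.6, 0.0, 323.5], [0.0, 405.6, 200.4], [0.0, 0.0, 1.0]] [[0.0088, -0.9831, 0.183, 0.3476], [-0.9999, -0.0103, -0.0072, 0.0353], [0.009, -0.1829, -0.9831, 0.9532], [0.0, 0.0, 0.0, 1.0]]
film_face [([239.5, 195.7], 0.78)]
red_end [([259.3, 213.3], 0.54), ([236.6, 187.5], 0.27)]
bare_end [([215.7, 165.8], 0.76), ([365.8, 155.4], 0.53)]
rack [([228.3, 199.8], 0.89)]
jig [([443.6, 186.3], 0.7)]
fence []
end_stop []
busbar [([236.2, 191.9], 0.57), ([444.9, 187.2], 0.54)]
plain_bar [([216.6, 209.5], 0.89)]
glue [([306.5, 146.6], 0.96)]
pot [([365.0, 160.4], 0.58)]
relay [([343.8, 256.7], 0.57)]
```

View pics/scene0.png

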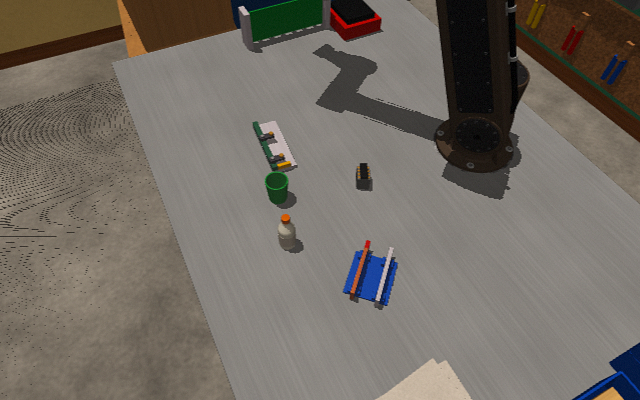

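View pics/top0.png

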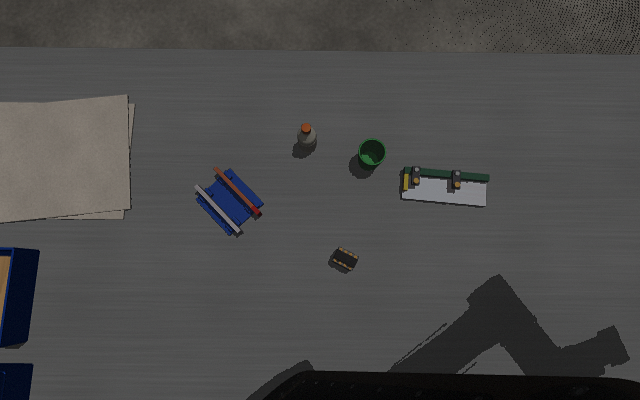

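The scene view shows the busbar in the rack from (352,297) to its red end at (368,242), and the jig at (272,147). In the top view the busbar runs from (216,168) to its red end at (260,215). The jig is at (444,187) with the fence on the far side (+x world) and the yellow stop on the left (+y world). I'll enlarge both areas.

```bash
python3 - <<'E'
import cv2,numpy as np
t=cv2.imread('pics/top0.png');s=cv2.imread('pics/scene0.png')
R=lambda im,x0,x1,y0,y1,w,h:cv2.resize(im[y0:y1,x0:x1],(w,h),interpolation=cv2.INTER_CUBIC)
a=R(t,190,270,160,240,400,400);b=R(s,335,415,230,310,400,400);
c=R(t,395,495,160,210,400,200);d=R(s,245,305,115,175,400,200)
cv2.imwrite('pics/crop0.png',np.clip(1.6*np.vstack([np.hstack([a,b]),np.hstack([c,d])]),0,255).astype(np.uint8))
E
```

```text
(no output)
```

View pics/crop0.png

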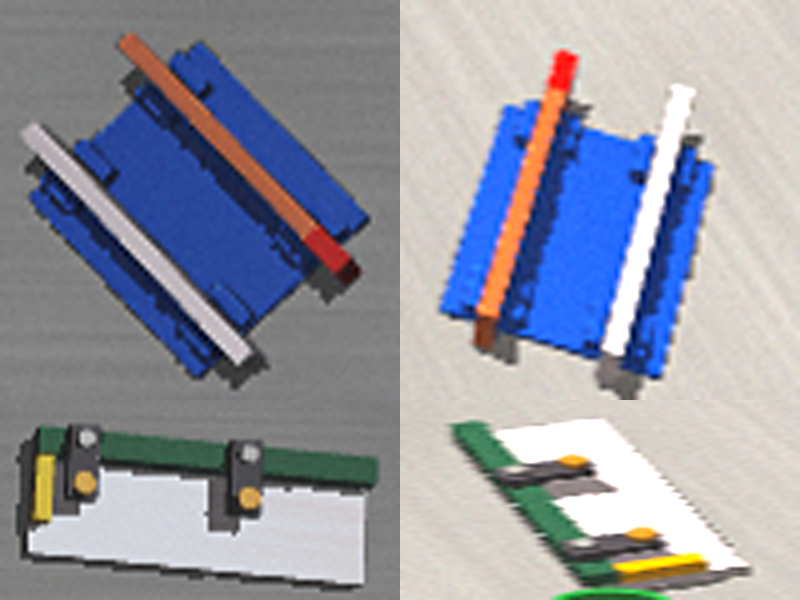

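The top crop shows the busbar's top edge from the bare end at about (215,168) to the red end at about (259,214). The jig plate's near corners are at about (402,199) and (485.5,206). By geometry the film faces the aluminium bar. Next I'll turn these pixels into positions and check the sizes.

```bash
cat > h.py <<'E'
import numpy as np,cv2
from station import *
def ray(c,uv,z):
    k=calibration(c);K,E=np.array(k['camera_matrix']),np.array(k['extrinsics'])
    d=E[:3,:3]@np.linalg.inv(K)@np.array([uv[0],uv[1],1.]);o=E[:3,3]
    return o+d*(z-o[2])/d[2]
def proj(c,P):
    k=calibration(c);K,E=np.array(k['camera_matrix']),np.array(k['extrinsics'])
    p=(np.atleast_2d(P)-E[:3,3])@E[:3,:3]@K.T
    return p[:,:2]/p[:,2:]
def seg(n,a,b):
    d=b-a;print(n,'len',round(np.hypot(*d[:2])*1000,1),'mid',np.round((a+b)[:2]/2*1000,1),'yaw',round(np.degrees(np.arctan2(d[1],d[0])),1))
E
python3 - <<'E'
from h import *
T,S='top','scene'
t=lambda u,v:(190+u/5-.4,160+v/5-.4); s=lambda u,v:(335+(u-400)/5-.4,230+v/5-.4)
j=lambda u,v:(395+u/4-.4,160+(v-400)/4-.4)
seg('bus T',ray(T,t(126,40),.042),ray(T,t(346,271),.042))
seg('bus S',ray(S,s(485,317),.042),ray(S,s(568,52),.042))
seg('bar T',ray(T,t(29,129),.042),ray(T,t(240,357),.042))
seg('bar S',ray(S,s(612,352),.042),ray(S,s(683,87),.042))
seg('jig -x edge T',ray(T,j(362,585),.012),ray(T,j(28,556),.012))
seg('jig fence top outer T',ray(T,j(378,459),.028),ray(T,j(40,429),.028))
seg('stop top T',ray(T,j(43,522),.026),ray(T,j(45,456),.026))
J=lambda u,v:(245+(u-400)*60/400-.4,115+(v-400)*60/200-.4)
seg('jig fence top outer S',ray(S,J(450,424),.028),ray(S,J(582,588),.028))
for n,h in(('glue',.05),('pot',.04),('relay',.03)):
    for c in(T,S):
        r=boxes_of(n,c)
        if r: b=r[0]['rect'];print(n,c,round(r[0]['score'],2),np.round(b),np.round(ray(c,((b[0]+b[2])/2,(b[1]+b[3])/2),h)*1000))
E
```

```text
bus T len 150.5 mid [538.1 228. ] yaw -135.3
bus S len 152.0 mid [542.1 229.3] yaw -135.3
bar T len 145.4 mid [497. 272.] yaw -135.7
bar S len 148.7 mid [499.5 271.6] yaw -135.1
jig -x edge T len 197.8 mid [ 521.2 -255. ] yaw 85.5
jig fence top outer T len 199.7 mid [ 594.2 -261.7] yaw 85.4
stop top T len 39.9 mid [ 566.5 -164. ] yaw -3.3
jig fence top outer S len 212.8 mid [ 600.2 -257. ] yaw 83.6
glue top 0.56 [298. 124. 317. 150.] [666.  67.  50.]
glue scene 0.78 [282. 211. 296. 248.] [656.  62.  50.]
pot top 0.64 [355. 139. 387. 171.] [627. -81.  40.]
pot scene 0.92 [262. 172. 286. 204.] [634. -83.  40.]
relay top 0.65 [332. 248. 359. 272.] [383. -22.  30.]
relay scene 0.87 [355. 161. 368. 189.] [391. -23.  30.]
```

```bash
cat > plan.py <<'E'
import numpy as np
# tool down: x=(c,s,0) y=(s,-c,0) z=-world z; twist>0 lowers yaw
def plan(x,y,z,yaw,way):
    p=np.array([x,y,z],float)
    for w in way:
        a=np.radians(yaw);R=np.array([[np.cos(a),np.sin(a),0],[np.sin(a),-np.cos(a),0],[0,0,-1]])
        c=np.round(R@(np.array(w[:3])-p)/.25,3);tw=round(-(w[3]-yaw)/180,3)
        p=p+R.T@c*.25;yaw=yaw-tw*180
        print('tx %.3f ty %.3f tz %.3f twist %.3f'%(*c,tw),'->',np.round(p,4),round(yaw,2))
E
python3 - <<'E'
from plan import *
a=np.array([.232,-.634,.227,-159.9]);b=np.array([.540,.229,.15,44.7])
plan(*a,[a+(b-a)*k/4 for k in(1,2,3,4)]+[[.54,.229,.15,44.7]])
E
```

```text
tx -0.586 ty 0.705 tz 0.077 twist -0.284 -> [ 0.309  -0.4181  0.2078] -108.78
tx -0.916 ty -0.014 tz 0.077 twist -0.284 -> [ 0.386  -0.2025  0.1885] -57.66
tx -0.564 ty -0.722 tz 0.077 twist -0.285 -> [0.4631 0.0132 0.1693] -6.36
tx 0.210 ty -0.892 tz 0.077 twist -0.284 -> [0.54  0.229 0.15 ] 44.76
tx -0.000 ty 0.000 tz 0.000 twist 0.000 -> [0.54  0.229 0.15 ] 44.76
```

arm_command --commands '[{"tx":-0.586,"ty":0.705,"tz":0.077,"twist":-0.284},{"tx":-0.586,"ty":0.705,"tz":0.077,"twist":-0.284},{"tx":-0.586,"ty":0.705,"tz":0.077,"twist":-0.284},{"tx":-0.586,"ty":0.705,"tz":0.077,"twist":-0.284},{"tx":-0.586,"ty":0.705,"tz":0.077,"twist":-0.284},{"tx":-0.586,"ty":0.705,"tz":0.077,"twist":-0.284},{"tx":-0.586,"ty":0.705,"tz":0.077,"twist":-0.284},{"tx":-0.586,"ty":0.705,"tz":0.077,"twist":-0.284}]' --claw 0.4 --grip_force 30

```text
t: 2.27
eef_pos: [0.3097, -0.4169, 0.208]
ee_rot: [-3.14, -0.0, -1.89]
force: [-1.0, -0.6, -0.4]
width: 0.0402
gripper_force: 0.0
```

arm_command --commands '[{"tx":-0.916,"ty":-0.014,"tz":0.077,"twist":-0.284},{"tx":-0.916,"ty":-0.014,"tz":0.077,"twist":-0.284},{"tx":-0.916,"ty":-0.014,"tz":0.077,"twist":-0.284},{"tx":-0.916,"ty":-0.014,"tz":0.077,"twist":-0.284},{"tx":-0.916,"ty":-0.014,"tz":0.077,"twist":-0.284},{"tx":-0.916,"ty":-0.014,"tz":0.077,"twist":-0.284},{"tx":-0.916,"ty":-0.014,"tz":0.077,"twist":-0.284},{"tx":-0.916,"ty":-0.014,"tz":0.077,"twist":-0.284}]'

```text
t: 2.93
eef_pos: [0.3867, -0.2017, 0.1883]
ee_rot: [-3.141, -0.0, -1.002]
force: [0.2, 0.5, 0.1]
width: 0.0353
gripper_force: 0.0
```

arm_command --commands '[{"tx":-0.564,"ty":-0.722,"tz":0.077,"twist":-0.285},{"tx":-0.564,"ty":-0.722,"tz":0.077,"twist":-0.285},{"tx":-0.564,"ty":-0.722,"tz":0.077,"twist":-0.285},{"tx":-0.564,"ty":-0.722,"tz":0.077,"twist":-0.285},{"tx":-0.564,"ty":-0.722,"tz":0.077,"twist":-0.285},{"tx":-0.564,"ty":-0.722,"tz":0.077,"twist":-0.285},{"tx":-0.564,"ty":-0.722,"tz":0.077,"twist":-0.285},{"tx":-0.564,"ty":-0.722,"tz":0.077,"twist":-0.285}]'

```text
t: 3.6
eef_pos: [0.4637, 0.0136, 0.1685]
ee_rot: [3.141, 0.001, -0.11]
force: [0.5, -0.2, 0.4]
width: 0.0349
gripper_force: 0.0
```

arm_command --commands '[{"tx":0.21,"ty":-0.892,"tz":0.077,"twist":-0.284},{"tx":0.21,"ty":-0.892,"tz":0.077,"twist":-0.284},{"tx":0.21,"ty":-0.892,"tz":0.077,"twist":-0.284},{"tx":0.21,"ty":-0.892,"tz":0.077,"twist":-0.284},{"tx":0.21,"ty":-0.892,"tz":0.077,"twist":-0.284},{"tx":0.21,"ty":-0.892,"tz":0.077,"twist":-0.284},{"tx":0.21,"ty":-0.892,"tz":0.077,"twist":-0.284},{"tx":0.21,"ty":-0.892,"tz":0.077,"twist":-0.284}]'

```text
t: 4.27
eef_pos: [0.5406, 0.2287, 0.1487]
ee_rot: [-3.142, 0.002, 0.779]
force: [0.6, -0.5, 0.3]
width: 0.0351
gripper_force: 0.0
```

arm_command --commands '[{"tz":0.1},{"tz":0.2},{"tz":0.3},{"tz":0.4},{"tz":0.46},{"tz":0.5},{"tz":0.53},{"tz":0.55}]'

```text
invalid input
```

arm_command --commands '[{"tz":0},{"tz":0},{"tz":0},{"tz":0},{"tz":0},{"tz":0},{"tz":0},{"tz":0}]' --claw 0 --grip_force 30

```text
invalid input
```

arm_command --commands '[{"tx":0,"ty":0,"tz":0.1,"twist":0},{"tx":0,"ty":0,"tz":0.2,"twist":0},{"tx":0,"ty":0,"tz":0.3,"twist":0},{"tx":0,"ty":0,"tz":0.4,"twist":0},{"tx":0,"ty":0,"tz":0.46,"twist":0},{"tx":0,"ty":0,"tz":0.5,"twist":0},{"tx":0,"ty":0,"tz":0.53,"twist":0},{"tx":0,"ty":0,"tz":0.55,"twist":0}]'

```text
t: 4.93
eef_pos: [0.5403, 0.2282, 0.0118]
ee_rot: [3.141, -0.0, 0.776]
force: [1.0, 0.3, -0.2]
width: 0.0351
gripper_force: 0.0
```

arm_command --commands '[{"tx":0,"ty":0,"tz":0,"twist":0},{"tx":0,"ty":0,"tz":0,"twist":0},{"tx":0,"ty":0,"tz":0,"twist":0},{"tx":0,"ty":0,"tz":0,"twist":0},{"tx":0,"ty":0,"tz":0,"twist":0},{"tx":0,"ty":0,"tz":0,"twist":0},{"tx":0,"ty":0,"tz":0,"twist":0},{"tx":0,"ty":0,"tz":0,"twist":0}]' --claw 0 --grip_force 30

```text
t: 5.6
eef_pos: [0.5403, 0.2295, 0.0129]
ee_rot: [3.141, -0.001, 0.782]
force: [-1.5, -0.2, 6.4]
width: 0.01
gripper_force: 30.0
```

arm_command --commands '[{"tx":0,"ty":0,"tz":-0.02,"twist":0},{"tx":0,"ty":0,"tz":-0.08,"twist":0},{"tx":0,"ty":0,"tz":-0.18,"twist":0},{"tx":0,"ty":0,"tz":-0.3,"twist":0},{"tx":0,"ty":0,"tz":-0.42,"twist":0},{"tx":0,"ty":0,"tz":-0.54,"twist":0},{"tx":0,"ty":0,"tz":-0.64,"twist":0},{"tx":0,"ty":0,"tz":-0.71,"twist":0}]' --grip_force 45

```text
t: 6.27
eef_pos: [0.5398, 0.2292, 0.1918]
ee_rot: [-3.141, -0.001, 0.781]
force: [-0.0, 1.2, -5.3]
width: 0.0097
gripper_force: 45.0
```

```bash
python3 - <<'E'
from h import *
from plan import *
s=get_state();print(s['t'],s['eef_pos'],s['force'],s['width'])
a=np.array([.54,.229,.19,44.76]);b=np.array([.455,-.2,.19,-94.6])
plan(*a,[a+(b-a)*k/3 for k in(1,2,3)]+[[.455,-.2,.03,-94.6]])
f1=grab_frame('scene');f2=grab_frame('top')
x,y=proj('scene',s['eef_pos'])[0].astype(int);u,v=proj('top',s['eef_pos'])[0].astype(int)
R=lambda im,x,y:cv2.resize(im[max(y-50,0):y+50,x-50:x+50],(400,400),interpolation=cv2.INTER_CUBIC)
cv2.imwrite('pics/held.png',np.clip(1.4*np.hstack([R(f1,x,y),R(f2,u,v)]),0,255).astype(np.uint8)[:,:,::-1])
E
```

```text
6.2667 [0.53980088 0.22923384 0.1918184 ] [-3.34497912e-03  1.18695738e+00 -5.27784249e+00] 0.009696383403772333
tx -0.483 ty 0.326 tz 0.000 twist 0.258 -> [0.5116 0.0861 0.19  ] -1.68
tx -0.096 ty 0.575 tz 0.000 twist 0.258 -> [ 0.4834 -0.0569  0.19  ] -48.12
tx 0.350 ty 0.467 tz 0.000 twist 0.258 -> [ 0.4549 -0.2     0.19  ] -94.56
tx 0.000 ty -0.000 tz 0.640 twist 0.000 -> [ 0.4549 -0.2     0.03  ] -94.56
```

View pics/held.png

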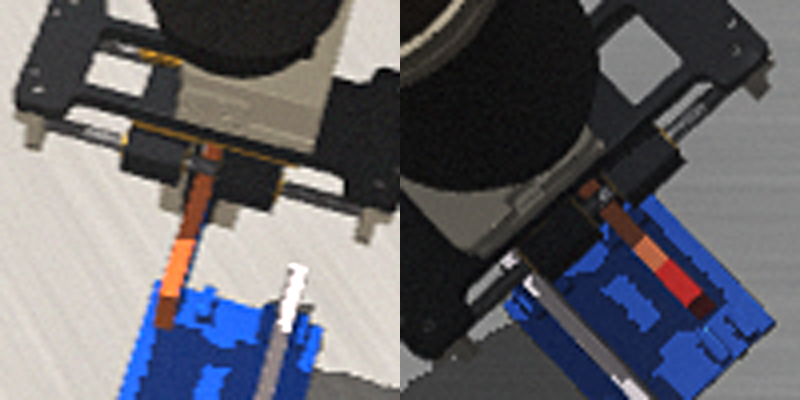

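The bar is held level at the middle. A thin blue strip shows on its plain-bar side at about (195,245) in the left half, so the film faces where the geometry said.

arm_command --commands '[{"tx":-0.03,"ty":0.02,"tz":0,"twist":0.03},{"tx":-0.09,"ty":0.06,"tz":0,"twist":0.065},{"tx":-0.16,"ty":0.11,"tz":0,"twist":0.1},{"tx":-0.23,"ty":0.155,"tz":0,"twist":0.135},{"tx":-0.3,"ty":0.2,"tz":0,"twist":0.17},{"tx":-0.37,"ty":0.245,"tz":0,"twist":0.2},{"tx":-0.43,"ty":0.29,"tz":0,"twist":0.23},{"tx":-0.483,"ty":0.326,"tz":0,"twist":0.258}]'

```text
t: 7.03
eef_pos: [0.5097, 0.0847, 0.1873]
ee_rot: [3.14, 0.004, -0.035]
force: [0.5, 0.3, -5.0]
width: 0.0099
gripper_force: 45.0
```

arm_command --commands '[{"tx":-0.012,"ty":0.072,"tz":0,"twist":0.032},{"tx":-0.024,"ty":0.144,"tz":0,"twist":0.065},{"tx":-0.036,"ty":0.216,"tz":0,"twist":0.097},{"tx":-0.048,"ty":0.288,"tz":0,"twist":0.129},{"tx":-0.06,"ty":0.36,"tz":0,"twist":0.161},{"tx":-0.072,"ty":0.431,"tz":0,"twist":0.194},{"tx":-0.084,"ty":0.503,"tz":0,"twist":0.226},{"tx":-0.096,"ty":0.575,"tz":0,"twist":0.258}]'

```text
t: 7.7
eef_pos: [0.4816, -0.0576, 0.1874]
ee_rot: [3.139, 0.002, -0.845]
force: [-0.2, -0.6, -5.2]
width: 0.0101
gripper_force: 45.0
```

arm_command --commands '[{"tx":0.05,"ty":0.065,"tz":0,"twist":0.035},{"tx":0.1,"ty":0.13,"tz":0,"twist":0.07},{"tx":0.15,"ty":0.2,"tz":0,"twist":0.11},{"tx":0.2,"ty":0.265,"tz":0,"twist":0.145},{"tx":0.25,"ty":0.33,"tz":0,"twist":0.18},{"tx":0.29,"ty":0.385,"tz":0,"twist":0.21},{"tx":0.325,"ty":0.435,"tz":0,"twist":0.24},{"tx":0.35,"ty":0.467,"tz":0,"twist":0.258}]'

```text
t: 8.37
eef_pos: [0.4528, -0.2006, 0.1873]
ee_rot: [3.138, 0.001, -1.657]
force: [-0.1, -0.0, -4.2]
width: 0.0099
gripper_force: 45.0
```

arm_command --commands '[{"tx":0,"ty":0,"tz":0.05,"twist":0},{"tx":0,"ty":0,"tz":0.14,"twist":0},{"tx":0,"ty":0,"tz":0.25,"twist":0},{"tx":0,"ty":0,"tz":0.36,"twist":0},{"tx":0,"ty":0,"tz":0.46,"twist":0},{"tx":0,"ty":0,"tz":0.55,"twist":0},{"tx":0,"ty":0,"tz":0.61,"twist":0},{"tx":0,"ty":0,"tz":0.64,"twist":0}]'

```text
t: 9.03
eef_pos: [0.4517, -0.1994, 0.0259]
ee_rot: [3.135, 0.0, -1.651]
force: [-0.9, 0.1, -4.4]
width: 0.0096
gripper_force: 45.0
```

arm_command --commands '[{"tx":0,"ty":0,"tz":0.02,"twist":0},{"tx":0,"ty":0,"tz":0.04,"twist":0},{"tx":0,"ty":0,"tz":0.055,"twist":0},{"tx":0,"ty":0,"tz":0.065,"twist":0},{"tx":0,"ty":0,"tz":0.07,"twist":0},{"tx":0,"ty":0,"tz":0.074,"twist":0},{"tx":0,"ty":0,"tz":0.076,"twist":0},{"tx":0,"ty":0,"tz":0.078,"twist":0}]'

```text
t: 9.7
eef_pos: [0.4551, -0.1998, 0.0104]
ee_rot: [-3.141, 0.0, -1.65]
force: [0.1, 0.1, -5.4]
width: 0.01
gripper_force: 45.0
```

arm_command --commands '[{"tx":0,"ty":0,"tz":0.002,"twist":0},{"tx":0,"ty":0,"tz":0.004,"twist":0},{"tx":0,"ty":0,"tz":0.006,"twist":0},{"tx":0,"ty":0,"tz":0.008,"twist":0},{"tx":0,"ty":0,"tz":0.01,"twist":0},{"tx":0,"ty":0,"tz":0.012,"twist":0},{"tx":0,"ty":0,"tz":0.014,"twist":0},{"tx":0,"ty":0,"tz":0.015,"twist":0}]'

```text
t: 10.37
eef_pos: [0.4549, -0.1998, 0.0068]
ee_rot: [3.142, -0.0, -1.65]
force: [-3.9, 3.3, 8.4]
width: 0.0099
gripper_force: 45.0
```

arm_command --commands '[{"tx":0,"ty":0,"tz":0,"twist":0},{"tx":0,"ty":0,"tz":0,"twist":0},{"tx":0,"ty":0,"tz":0,"twist":0},{"tx":0,"ty":0,"tz":0,"twist":0},{"tx":0,"ty":0,"tz":0,"twist":0},{"tx":0,"ty":0,"tz":0,"twist":0},{"tx":0,"ty":0,"tz":0,"twist":0},{"tx":0,"ty":0,"tz":0,"twist":0}]' --claw 1

```text
t: 11.03
eef_pos: [0.4549, -0.1998, 0.0063]
ee_rot: [3.142, -0.0, -1.65]
force: [0.2, -0.3, -0.8]
width: 0.0579
gripper_force: 0.0
```

arm_command --commands '[{"tx":0,"ty":0,"tz":-0.02,"twist":0},{"tx":0,"ty":0,"tz":-0.04,"twist":0},{"tx":0,"ty":0,"tz":-0.06,"twist":0},{"tx":0,"ty":0,"tz":-0.08,"twist":0},{"tx":0,"ty":0.03,"tz":-0.08,"twist":0},{"tx":0,"ty":0.06,"tz":-0.08,"twist":0},{"tx":0,"ty":0.09,"tz":-0.08,"twist":0},{"tx":0,"ty":0.11,"tz":-0.08,"twist":0}]'

```text
t: 11.7
eef_pos: [0.4256, -0.1975, 0.0261]
ee_rot: [3.141, 0.0, -1.651]
force: [-0.7, 0.4, 0.4]
width: 0.0877
gripper_force: 0.0
```

```bash
python3 - <<'E'
from h import *
s=get_state();print(s['t'],s['eef_pos'],s['force'],s['width'])
f1=grab_frame('scene');f2=grab_frame('top')
x,y=proj('scene',[.455,-.2,.02])[0].astype(int);u,v=proj('top',[.455,-.2,.02])[0].astype(int)
R=lambda im,x,y:cv2.resize(im[max(y-50,0):y+50,x-50:x+50],(400,400),interpolation=cv2.INTER_CUBIC)
cv2.imwrite('pics/placed.png',np.clip(1.4*np.hstack([R(f1,x,y),R(f2,u,v)]),0,255).astype(np.uint8)[:,:,::-1])
E
```

```text
11.7 [ 0.42562163 -0.19746139  0.02609176] [-0.65696642  0.38278229  0.42765252] 0.0877339914033912
```

View pics/placed.png

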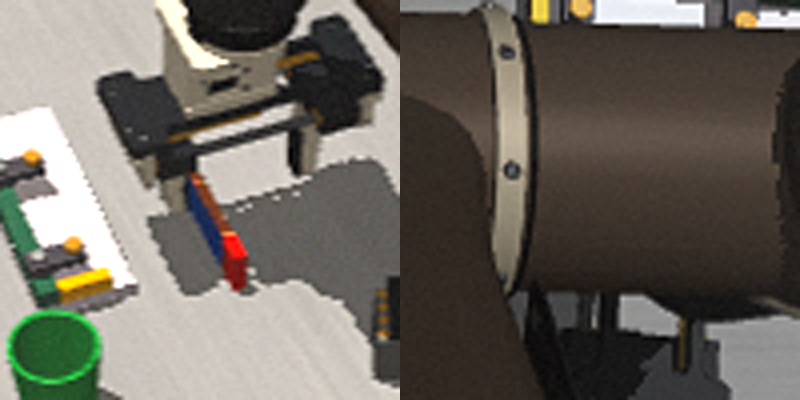

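The bar stands on the bench at about (215,235) in the left half, film facing the jig and the finger just beside the film. Now I'll push its top over.

arm_command --commands '[{"tx":0,"ty":0.015,"tz":0,"twist":0},{"tx":0,"ty":0.03,"tz":0,"twist":0},{"tx":0,"ty":0.042,"tz":0,"twist":0},{"tx":0,"ty":0.05,"tz":0,"twist":0},{"tx":0,"ty":0.058,"tz":0,"twist":0},{"tx":0,"ty":0.066,"tz":0,"twist":0},{"tx":0,"ty":0.074,"tz":0,"twist":0},{"tx":0,"ty":0.082,"tz":0,"twist":0}]'

```text
t: 12.47
eef_pos: [0.4065, -0.1959, 0.0262]
ee_rot: [3.141, 0.0, -1.651]
force: [0.6, 0.2, 0.0]
width: 0.0875
gripper_force: 0.0
```

arm_command --commands '[{"tx":0,"ty":0.006,"tz":0,"twist":0},{"tx":0,"ty":0.012,"tz":0,"twist":0},{"tx":0,"ty":0.018,"tz":0,"twist":0},{"tx":0,"ty":0.024,"tz":0,"twist":0},{"tx":0,"ty":0.03,"tz":0,"twist":0},{"tx":0,"ty":0.036,"tz":0,"twist":0},{"tx":0,"ty":0.04,"tz":0,"twist":0},{"tx":0,"ty":0.04,"tz":0,"twist":0}]'

```text
t: 13.13
eef_pos: [0.3968, -0.1952, 0.0263]
ee_rot: [3.142, 0.0, -1.65]
force: [0.9, 1.2, 0.8]
width: 0.0878
gripper_force: 0.0
```

```bash
python3 - <<'E'
from h import *
s=get_state();print(s['t'],s['eef_pos'],s['force'],s['width'])
f1=grab_frame('scene')
x,y=proj('scene',[.455,-.2,.02])[0].astype(int)
x0,y0=x-40,max(y-40,0);print(x0,y0)
for q in('film_face','red_end','bare_end'):print(q,[(np.round(r['uv'],1),round(r['score'],2)) for r in spot_point(q,'scene')[:2]])
cv2.imwrite('pics/top_over.png',np.clip(1.4*cv2.resize(f1[y0:y0+80,x0:x0+80],(560,560),interpolation=cv2.INTER_CUBIC),0,255).astype(np.uint8)[:,:,::-1])
E
```

```text
13.1333 [ 0.39680739 -0.19515907  0.02631756] [0.89027965 1.19649372 0.75493499] 0.08776840451929223
273 104
film_face [(array([318.6, 143.9]), 0.81)]
red_end [(array([330.9, 161.9]), 0.82)]
bare_end [(array([310.3, 128.3]), 0.81)]
```

View pics/top_over.png

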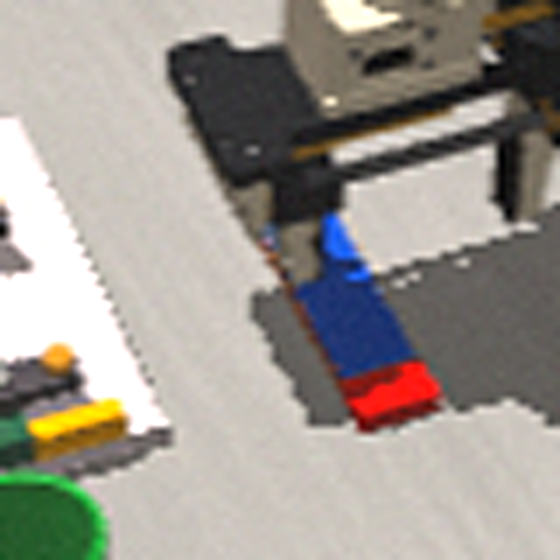

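The bar now lies flat, film up, with its red end at about (330,161) in the full image. I'll measure its pose for the regrip.

```bash
python3 - <<'E'
from h import *
c='scene'
seg('pts',ray(c,(310.3,128.3),.005),ray(c,(330.9,161.9),.005))
print(ray(c,(318.6,143.9),.010)*1000)
f=lambda u,v:(273+u/7-.4,104+v/7-.4)
seg('red edge',ray(c,f(355,411),.01),ray(c,f(438,394),.01))
r=regions_of('busbar',c)[0];m=r['region'];print(r['score'],m.sum())
v,u=np.nonzero(m);P=np.array([ray(c,p,.01)[:2] for p in zip(u,v)]);
b=cv2.minAreaRect((P*1000).astype(np.float32));print(b, cv2.boxPoints(b).round())
E
```

```text
pts len 153.6 mid [ 431.1 -201.6] yaw 87.3
[ 436.60486149 -202.28850307   10.        ]
red edge len 36.7 mid [ 439.7 -126. ] yaw 168.9
0.89 320
((435.1722717285156, -170.51278686523438), (111.99329376220703, 41.35877990722656), 85.1294937133789) [[ 410. -225.]
 [ 451. -228.]
 [ 461. -116.]
 [ 419. -113.]]
```

```bash
python3 - <<'E'
from plan import *
plan(.397,-.1954,.02675,-94.56,[[.434,-.1905,.035,-94.6],[.434,-.1905,.0035,-94.6]])
E
```

```text
tx -0.031 ty -0.146 tz -0.033 twist 0.000 -> [ 0.434  -0.1906  0.035 ] -94.56
tx -0.000 ty 0.000 tz 0.126 twist 0.000 -> [ 0.434  -0.1906  0.0035] -94.56
```

arm_command --commands '[{"tx":0,"ty":0,"tz":-0.033,"twist":0},{"tx":-0.01,"ty":-0.05,"tz":-0.033,"twist":0},{"tx":-0.02,"ty":-0.1,"tz":-0.033,"twist":0},{"tx":-0.03,"ty":-0.14,"tz":-0.033,"twist":0},{"tx":-0.031,"ty":-0.146,"tz":-0.033,"twist":0},{"tx":-0.031,"ty":-0.146,"tz":-0.033,"twist":0},{"tx":-0.031,"ty":-0.146,"tz":-0.033,"twist":0},{"tx":-0.031,"ty":-0.146,"tz":-0.033,"twist":0}]'

```text
t: 14.05
eef_pos: [0.4334, -0.1903, 0.0343]
ee_rot: [3.141, 0.0, -1.651]
force: [0.3, 1.2, 0.7]
width: 0.0878
gripper_force: 0.0
```

arm_command --commands '[{"tx":0,"ty":0,"tz":0.03,"twist":0},{"tx":0,"ty":0,"tz":0.06,"twist":0},{"tx":0,"ty":0,"tz":0.09,"twist":0},{"tx":0,"ty":0,"tz":0.11,"twist":0},{"tx":0,"ty":0,"tz":0.12,"twist":0},{"tx":0,"ty":0,"tz":0.124,"twist":0},{"tx":0,"ty":0,"tz":0.126,"twist":0},{"tx":0,"ty":0,"tz":0.126,"twist":0}]'

```text
t: 14.72
eef_pos: [0.4341, -0.1904, 0.003]
ee_rot: [3.142, -0.0, -1.65]
force: [-0.5, -0.7, 0.4]
width: 0.0874
gripper_force: 0.0
```

arm_command --commands '[{"tx":0,"ty":0,"tz":0,"twist":0},{"tx":0,"ty":0,"tz":0,"twist":0},{"tx":0,"ty":0,"tz":0,"twist":0},{"tx":0,"ty":0,"tz":0,"twist":0},{"tx":0,"ty":0,"tz":0,"twist":0},{"tx":0,"ty":0,"tz":0,"twist":0},{"tx":0,"ty":0,"tz":0,"twist":0},{"tx":0,"ty":0,"tz":0,"twist":0}]' --claw 0 --grip_force 40

```text
t: 15.38
eef_pos: [0.434, -0.1904, 0.0031]
ee_rot: [3.142, 0.0, -1.65]
force: [0.1, -0.5, -0.8]
width: 0.0399
gripper_force: 0.0
```

arm_command --commands '[{"tx":0,"ty":0,"tz":0,"twist":0},{"tx":0,"ty":0,"tz":0,"twist":0},{"tx":0,"ty":0,"tz":0,"twist":0},{"tx":0,"ty":0,"tz":0,"twist":0},{"tx":0,"ty":0,"tz":-0.01,"twist":0},{"tx":0,"ty":0,"tz":-0.04,"twist":0},{"tx":0,"ty":0,"tz":-0.08,"twist":0},{"tx":0,"ty":0,"tz":-0.12,"twist":0}]'

```text
t: 16.05
eef_pos: [0.4345, -0.1903, 0.0336]
ee_rot: [-3.141, 0.0, -1.65]
force: [0.6, 0.3, -5.4]
width: 0.0355
gripper_force: 40.0
```

arm_command --commands '[{"tx":0,"ty":0,"tz":-0.05,"twist":0},{"tx":0,"ty":0,"tz":-0.1,"twist":0},{"tx":0,"ty":0,"tz":-0.14,"twist":0},{"tx":0,"ty":0,"tz":-0.17,"twist":0},{"tx":0,"ty":0,"tz":-0.18,"twist":0},{"tx":0,"ty":0,"tz":-0.18,"twist":0},{"tx":0,"ty":0,"tz":-0.18,"twist":0},{"tx":0,"ty":0,"tz":-0.18,"twist":0}]'

```text
t: 16.72
eef_pos: [0.4336, -0.1903, 0.0775]
ee_rot: [3.141, 0.0, -1.651]
force: [-0.7, -0.6, -3.8]
width: 0.0355
gripper_force: 40.0
```

```bash
python3 - <<'E'
from h import *
s=get_state();print(s['t'],s['eef_pos'],s['force'],s['width'],s['gripper_force'])
f1=grab_frame('scene')
x,y=proj('scene',[.47,-.2,.04])[0].astype(int)
x0,y0=x-50,max(y-50,0);print(x0,y0)
for q in('film_face','red_end','bare_end'):print(q,[(np.round(r['uv'],1),round(r['score'],2)) for r in spot_point(q,'scene')[:2]])
cv2.imwrite('pics/held2.png',np.clip(1.4*cv2.resize(f1[y0:y0+100,x0:x0+100],(600,600),interpolation=cv2.INTER_CUBIC),0,255).astype(np.uint8)[:,:,::-1])
E
```

```text
16.7167 [ 0.43360472 -0.19031167  0.07747148] [-0.73668303 -0.62398646 -3.84347928] 0.03551962989754601 39.99473690986633
259 91
film_face [(array([322.1, 125.7]), 0.74)]
red_end [(array([329.8, 144.2]), 0.59)]
bare_end [(array([309.5, 110.9]), 0.84)]
```

View pics/held2.png

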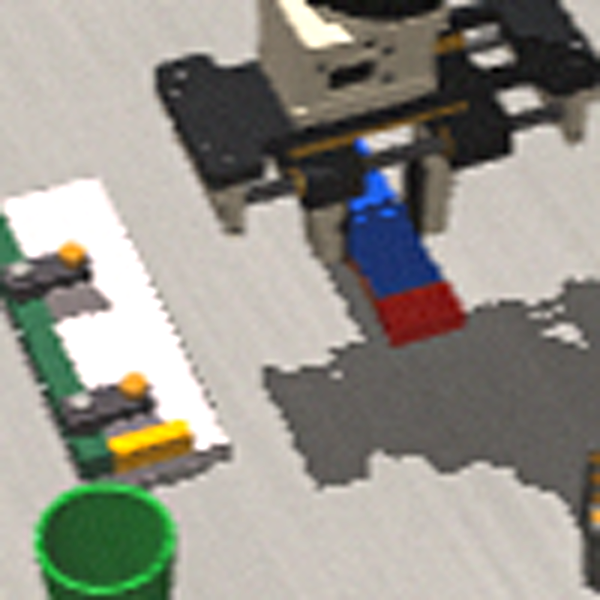

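```bash
cat >> plan.py <<'E'
O=np.array([.5575,-.2584]);ex=np.array([.9968,-.0802]);ey=np.array([.0802,.9968])
def J(x,y,z): return [*(O+ex*x/1000+ey*y/1000),z/1000,-94.56]
E
python3 - <<'E'
from h import *
from plan import *
c='scene'
a,b=ray(c,(309.5,110.9),.0795),ray(c,(329.8,144.2),.0795);seg('bar',a,b);print(a,b)
f=lambda u,v:(259+u/6-.4,91+v/6-.4)
seg('red edge',ray(c,f(391,346),.0745),ray(c,f(466,324),.0745))
plan(.434,-.1906,.0785,-94.56,[J(-31,16,60),J(-31,16,60),J(-31,16,20),J(-31,16,16)])
# jig check in scene: project model points
x0,y0=259,91
P=[[*J(x,y,z)[:2],z/1000] for x,y,z in((-37,100,12),(-37,-100,12),(-19,90,26),(21,90,26),(-7,-20,38))]
print(((proj(c,P)-[x0,y0]+.4)*6).round())
E
```

```text
bar len 149.5 mid [ 434.7 -203.3] yaw 86.6
[ 0.43024098 -0.27791185  0.0795    ] [ 0.43911587 -0.12866357  0.0795    ]
red edge len 38.7 mid [ 440.2 -124.8] yaw 175.5
tx 0.167 ty -0.390 tz 0.074 twist -0.000 -> [ 0.5279 -0.24    0.06  ] -94.56
tx -0.000 ty -0.000 tz 0.000 twist -0.000 -> [ 0.5279 -0.24    0.06  ] -94.56
tx -0.000 ty -0.000 tz 0.160 twist -0.000 -> [ 0.5279 -0.24    0.02  ] -94.56
tx -0.000 ty -0.000 tz 0.016 twist -0.000 -> [ 0.5279 -0.24    0.016 ] -94.56
[[235. 440.]
 [103. 175.]
 [193. 416.]
 [115. 439.]
 [ 95. 255.]]
```

arm_command --commands '[{"tx":0.02,"ty":-0.04,"tz":0.01,"twist":0},{"tx":0.05,"ty":-0.11,"tz":0.02,"twist":0},{"tx":0.08,"ty":-0.19,"tz":0.03,"twist":0},{"tx":0.11,"ty":-0.26,"tz":0.05,"twist":0},{"tx":0.14,"ty":-0.33,"tz":0.06,"twist":0},{"tx":0.16,"ty":-0.37,"tz":0.07,"twist":0},{"tx":0.167,"ty":-0.39,"tz":0.074,"twist":0},{"tx":0.167,"ty":-0.39,"tz":0.074,"twist":0}]'

```text
t: 17.58
eef_pos: [0.5283, -0.2401, 0.0586]
ee_rot: [3.14, -0.0, -1.651]
force: [-0.6, 0.3, -4.5]
width: 0.0354
gripper_force: 40.0
```

arm_command --commands '[{"tx":0,"ty":0,"tz":0.03,"twist":0},{"tx":0,"ty":0,"tz":0.06,"twist":0},{"tx":0,"ty":0,"tz":0.09,"twist":0},{"tx":0,"ty":0,"tz":0.115,"twist":0},{"tx":0,"ty":0,"tz":0.135,"twist":0},{"tx":0,"ty":0,"tz":0.15,"twist":0},{"tx":0,"ty":0,"tz":0.16,"twist":0},{"tx":0,"ty":0,"tz":0.16,"twist":0}]'

```text
t: 18.25
eef_pos: [0.5276, -0.2396, 0.019]
ee_rot: [3.141, 0.0, -1.65]
force: [-0.0, -0.7, -5.0]
width: 0.0351
gripper_force: 40.0
```

arm_command --commands '[{"tx":0,"ty":0,"tz":0.003,"twist":0},{"tx":0,"ty":0,"tz":0.006,"twist":0},{"tx":0,"ty":0,"tz":0.009,"twist":0},{"tx":0,"ty":0,"tz":0.012,"twist":0},{"tx":0,"ty":0,"tz":0.014,"twist":0},{"tx":0,"ty":0,"tz":0.016,"twist":0},{"tx":0,"ty":0,"tz":0.016,"twist":0},{"tx":0,"ty":0,"tz":0.016,"twist":0}]'

```text
t: 18.92
eef_pos: [0.5279, -0.2398, 0.0156]
ee_rot: [-3.142, -0.0, -1.65]
force: [0.1, 0.5, -5.0]
width: 0.0354
gripper_force: 40.0
```

arm_command --commands '[{"tx":0,"ty":0,"tz":0.003,"twist":0},{"tx":0,"ty":0,"tz":0.003,"twist":0},{"tx":0,"ty":0,"tz":0.003,"twist":0},{"tx":0,"ty":0,"tz":0.003,"twist":0},{"tx":0,"ty":0,"tz":0.003,"twist":0},{"tx":0,"ty":0,"tz":0.003,"twist":0},{"tx":0,"ty":0,"tz":0.003,"twist":0},{"tx":0,"ty":0,"tz":0.003,"twist":0}]' --claw 0.52

```text
t: 19.58
eef_pos: [0.5279, -0.2397, 0.0149]
ee_rot: [-3.142, -0.0, -1.65]
force: [0.5, -0.1, 0.2]
width: 0.0454
gripper_force: 0.0
```

```bash
python3 - <<'E'
from h import *
from plan import *
s=get_state();print(s['t'],s['eef_pos'],s['force'],s['width'],s['gripper_force'])
# lift, retreat -x, lower, push towards fence
plan(*(.5279,-.24,.01525),-94.56,[J(-31,16,60),J(-85,5,60),J(-85,5,15),J(-72,5,15),J(-36,5,15)])
E
```

```text
19.5833 [ 0.52794024 -0.23974493  0.0148552 ] [ 0.47684661 -0.13587725  0.16237823] 0.04540998821317591 0.0
tx -0.000 ty 0.000 tz -0.179 twist -0.000 -> [ 0.5279 -0.24    0.06  ] -94.56
tx 0.044 ty 0.216 tz 0.000 twist -0.000 -> [ 0.4732 -0.2467  0.06  ] -94.56
tx -0.000 ty 0.000 tz 0.180 twist -0.000 -> [ 0.4732 -0.2467  0.015 ] -94.56
tx -0.000 ty -0.052 tz 0.000 twist -0.000 -> [ 0.4862 -0.2477  0.015 ] -94.56
tx -0.000 ty -0.144 tz 0.000 twist -0.000 -> [ 0.522  -0.2506  0.015 ] -94.56
```

arm_command --commands '[{"tx":0,"ty":0,"tz":-0.03,"twist":0},{"tx":0,"ty":0,"tz":-0.08,"twist":0},{"tx":0,"ty":0,"tz":-0.13,"twist":0},{"tx":0,"ty":0,"tz":-0.179,"twist":0},{"tx":0.01,"ty":0.05,"tz":-0.179,"twist":0},{"tx":0.02,"ty":0.12,"tz":-0.179,"twist":0},{"tx":0.04,"ty":0.18,"tz":-0.179,"twist":0},{"tx":0.044,"ty":0.216,"tz":-0.179,"twist":0}]'

```text
t: 20.25
eef_pos: [0.4709, -0.2465, 0.0595]
ee_rot: [3.141, 0.0, -1.651]
force: [0.3, -0.4, 0.0]
width: 0.0453
gripper_force: 0.0
```

arm_command --commands '[{"tx":0,"ty":0,"tz":0.02,"twist":0},{"tx":0,"ty":0,"tz":0.05,"twist":0},{"tx":0,"ty":0,"tz":0.08,"twist":0},{"tx":0,"ty":0,"tz":0.11,"twist":0},{"tx":0,"ty":0,"tz":0.14,"twist":0},{"tx":0,"ty":0,"tz":0.16,"twist":0},{"tx":0,"ty":0,"tz":0.175,"twist":0},{"tx":0,"ty":0,"tz":0.18,"twist":0}]' --claw 0

```text
t: 20.92
eef_pos: [0.4729, -0.2463, 0.0135]
ee_rot: [3.14, 0.0, -1.65]
force: [-1.1, -0.0, -0.9]
width: 0.0014
gripper_force: 0.0
```

arm_command --commands '[{"tx":0,"ty":-0.01,"tz":0,"twist":0},{"tx":0,"ty":-0.03,"tz":0,"twist":0},{"tx":0,"ty":-0.05,"tz":0,"twist":0},{"tx":0,"ty":-0.07,"tz":0,"twist":0},{"tx":0,"ty":-0.09,"tz":0,"twist":0},{"tx":0,"ty":-0.105,"tz":0,"twist":0},{"tx":0,"ty":-0.115,"tz":0,"twist":0},{"tx":0,"ty":-0.12,"tz":0,"twist":0}]'

```text
t: 21.58
eef_pos: [0.5017, -0.2488, 0.0144]
ee_rot: [3.138, 0.0, -1.651]
force: [-5.9, 1.0, 5.1]
width: 0.0009
gripper_force: 3.1
```

```bash
python3 - <<'E'
from h import *
s=get_state();print(s['t'],s['eef_pos'],s['force'],s['width'],s['gripper_force'])
f1=grab_frame('scene')
x,y=proj('scene',[.54,-.25,.02])[0].astype(int)
x0,y0=x-45,y-45;print(x0,y0)
for q in('film_face','red_end','bare_end'):print(q,[(np.round(r['uv'],1),round(r['score'],2)) for r in spot_point(q,'scene')[:2]])
cv2.imwrite('pics/jig1.png',np.clip(1.2*cv2.resize(f1[y0:y0+90,x0:x0+90],(600,600),interpolation=cv2.INTER_CUBIC),0,255).astype(np.uint8)[:,:,::-1])
E
```

```text
21.5833 [ 0.50173549 -0.24875198  0.01435476] [-5.89934409  0.95291099  5.13694187] 0.000937743410948431 3.0752360075712204
236 97
film_face [(array([281.7, 140.4]), 0.65)]
red_end [(array([292.9, 162.3]), 0.55), (array([269.5, 146.3]), 0.23)]
bare_end [(array([270.6, 125.8]), 0.59)]
```

View pics/jig1.png

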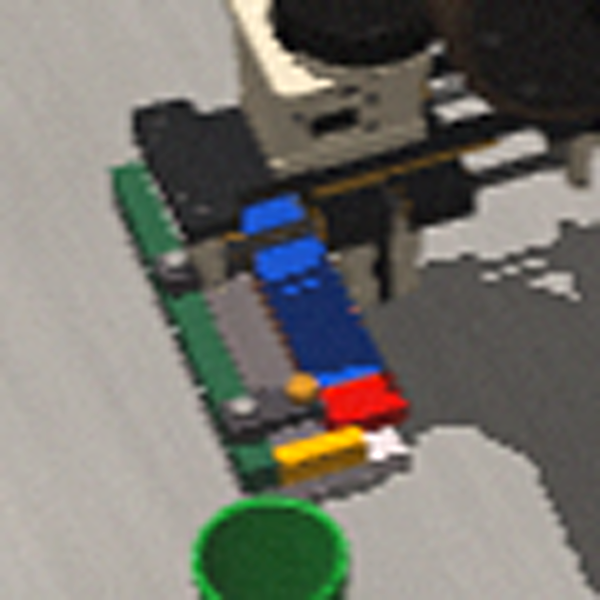

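The bar lies film up beside the bush arms. The red end is at about (365,400) in the crop, short of the yellow stop and parallel to the fence. I'll keep pushing toward the fence.

arm_command --commands '[{"tx":0,"ty":-0.008,"tz":-0.004,"twist":0},{"tx":0,"ty":-0.016,"tz":-0.005,"twist":0},{"tx":0,"ty":-0.024,"tz":-0.005,"twist":0},{"tx":0,"ty":-0.032,"tz":-0.005,"twist":0},{"tx":0,"ty":-0.04,"tz":-0.005,"twist":0},{"tx":0,"ty":-0.047,"tz":-0.005,"twist":0},{"tx":0,"ty":-0.054,"tz":-0.005,"twist":0},{"tx":0,"ty":-0.06,"tz":-0.005,"twist":0}]'

```text
t: 22.45
eef_pos: [0.5183, -0.25, 0.0157]
ee_rot: [-3.142, 0.0, -1.65]
force: [-1.5, 0.8, -1.9]
width: 0.0006
gripper_force: 1.1
```

arm_command --commands '[{"tx":0,"ty":-0.003,"tz":0,"twist":0},{"tx":0,"ty":-0.006,"tz":0,"twist":0},{"tx":0,"ty":-0.009,"tz":0,"twist":0},{"tx":0,"ty":-0.012,"tz":0,"twist":0},{"tx":0,"ty":-0.014,"tz":0,"twist":0},{"tx":0,"ty":-0.016,"tz":0,"twist":0},{"tx":0,"ty":-0.016,"tz":0,"twist":0},{"tx":0,"ty":-0.016,"tz":0,"twist":0}]'

```text
t: 23.12
eef_pos: [0.5222, -0.2503, 0.0159]
ee_rot: [-3.141, -0.0, -1.65]
force: [-1.4, 0.2, -1.6]
width: 0.0006
gripper_force: 0.9
```

arm_command --commands '[{"tx":0,"ty":-0.003,"tz":0,"twist":0},{"tx":0,"ty":-0.006,"tz":0,"twist":0},{"tx":0,"ty":-0.009,"tz":0,"twist":0},{"tx":0,"ty":-0.012,"tz":0,"twist":0},{"tx":0,"ty":-0.012,"tz":0,"twist":0},{"tx":0,"ty":-0.012,"tz":0,"twist":0},{"tx":0,"ty":-0.012,"tz":0,"twist":0},{"tx":0,"ty":-0.012,"tz":0,"twist":0}]'

```text
t: 23.78
eef_pos: [0.5252, -0.2506, 0.0159]
ee_rot: [-3.141, -0.0, -1.65]
force: [-1.7, 0.2, -1.4]
width: 0.0003
gripper_force: 0.9
```

arm_command --commands '[{"tx":0,"ty":-0.003,"tz":0,"twist":0},{"tx":0,"ty":-0.006,"tz":0,"twist":0},{"tx":0,"ty":-0.009,"tz":0,"twist":0},{"tx":0,"ty":-0.012,"tz":0,"twist":0},{"tx":0,"ty":-0.012,"tz":0,"twist":0},{"tx":0,"ty":-0.012,"tz":0,"twist":0},{"tx":0,"ty":-0.012,"tz":0,"twist":0},{"tx":0,"ty":-0.012,"tz":0,"twist":0}]'

```text
t: 24.45
eef_pos: [0.5281, -0.2508, 0.0158]
ee_rot: [-3.141, -0.0, -1.65]
force: [-3.6, 0.6, 0.2]
width: 0.0004
gripper_force: 1.4
```

```bash
python3 - <<'E'
from h import *
s=get_state();print(s['t'],s['eef_pos'],s['force'],s['width'],s['gripper_force'])
f1=grab_frame('scene')
for q in('film_face','red_end','bare_end','fence','end_stop'):print(q,[(np.round(r['uv'],1),round(r['score'],2),(ray('scene',r['uv'],.017)*1000).round()) for r in spot_point(q,'scene')[:1]])
cv2.imwrite('pics/jig2.png',np.clip(1.2*cv2.resize(f1[97:187,236:326],(600,600),interpolation=cv2.INTER_CUBIC),0,255).astype(np.uint8)[:,:,::-1])
E
```

```text
24.45 [ 0.52812061 -0.25077681  0.01583092] [-3.55749879  0.63650602  0.15648892] 0.0003950992828902478 1.3923970330506563
film_face [(array([274.7, 142.4]), 0.6, array([ 557., -261.,   17.]))]
red_end [(array([282.4, 162.6]), 0.52, array([ 569., -176.,   17.]))]
bare_end [(array([265.7, 130. ]), 0.64, array([ 561., -322.,   17.]))]
fence [(array([265.9, 146.8]), 0.93, array([ 588., -256.,   17.]))]
end_stop [(array([280.9, 163.7]), 0.88, array([ 575., -174.,   17.]))]
```

View pics/jig2.png

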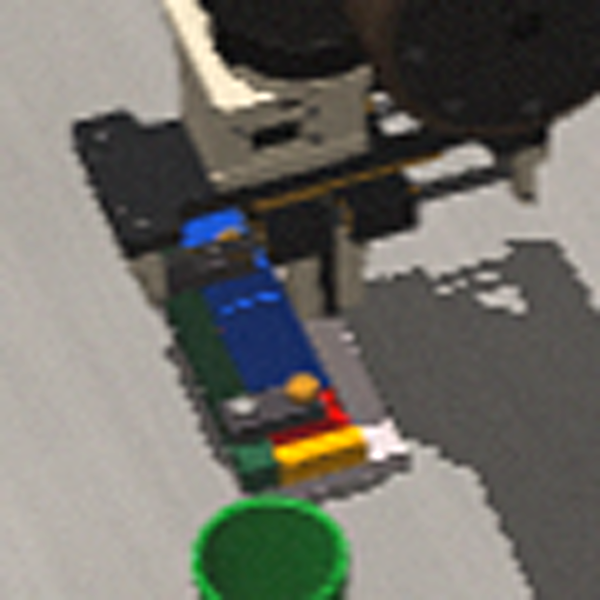

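The bar is under both arms and against or almost against the fence. The red end is still a few mm short of the stop at about (320,455) in the crop. I'll press a little more and watch the force.

arm_command --commands '[{"tx":0,"ty":-0.003,"tz":0,"twist":0},{"tx":0,"ty":-0.006,"tz":0,"twist":0},{"tx":0,"ty":-0.008,"tz":0,"twist":0},{"tx":0,"ty":-0.008,"tz":0,"twist":0},{"tx":0,"ty":-0.008,"tz":0,"twist":0},{"tx":0,"ty":-0.008,"tz":0,"twist":0},{"tx":0,"ty":-0.008,"tz":0,"twist":0},{"tx":0,"ty":-0.008,"tz":0,"twist":0}]'

```text
t: 25.42
eef_pos: [0.5284, -0.2507, 0.0157]
ee_rot: [3.139, 0.0, -1.651]
force: [-8.3, 1.9, 3.7]
width: 0.0003
gripper_force: 3.7
```

```bash
python3 - <<'E'
from plan import *
plan(*J(-28,5,16.25)[:3],-94.56,[J(-27,5,16.25),J(-50,5,16.25),J(-50,5,65),J(-2,-102,65),J(-2,-102,15.5),J(-2,-82,15.5)])
E
```

```text
tx 0.000 ty -0.004 tz 0.000 twist -0.000 -> [ 0.531  -0.2512  0.0162] -94.56
tx -0.000 ty 0.092 tz 0.000 twist -0.000 -> [ 0.5081 -0.2494  0.0162] -94.56
tx -0.000 ty 0.000 tz -0.195 twist -0.000 -> [ 0.5081 -0.2494  0.065 ] -94.56
tx 0.428 ty -0.192 tz 0.000 twist -0.000 -> [ 0.5474 -0.3599  0.065 ] -94.56
tx 0.000 ty 0.000 tz 0.198 twist -0.000 -> [ 0.5474 -0.3599  0.0155] -94.56
tx -0.080 ty 0.000 tz 0.000 twist -0.000 -> [ 0.549  -0.34    0.0155] -94.56
```

arm_command --commands '[{"tx":0,"ty":-0.004,"tz":0,"twist":0},{"tx":0,"ty":-0.004,"tz":0,"twist":0},{"tx":0,"ty":-0.004,"tz":0,"twist":0},{"tx":0,"ty":-0.004,"tz":0,"twist":0},{"tx":0,"ty":-0.004,"tz":0,"twist":0},{"tx":0,"ty":-0.004,"tz":0,"twist":0},{"tx":0,"ty":-0.004,"tz":0,"twist":0},{"tx":0,"ty":-0.004,"tz":0,"twist":0}]'

```text
t: 26.08
eef_pos: [0.529, -0.2507, 0.0157]
ee_rot: [3.138, 0.0, -1.651]
force: [-8.9, 3.5, 5.9]
width: 0.0007
gripper_force: 4.3
```

arm_command --commands '[{"tx":0,"ty":0.05,"tz":0,"twist":0},{"tx":0,"ty":0.092,"tz":0,"twist":0},{"tx":0,"ty":0.092,"tz":-0.05,"twist":0},{"tx":0,"ty":0.092,"tz":-0.1,"twist":0},{"tx":0,"ty":0.092,"tz":-0.15,"twist":0},{"tx":0,"ty":0.092,"tz":-0.195,"twist":0},{"tx":0,"ty":0.092,"tz":-0.195,"twist":0},{"tx":0,"ty":0.092,"tz":-0.195,"twist":0}]'

```text
t: 26.75
eef_pos: [0.5091, -0.2493, 0.0654]
ee_rot: [-3.139, -0.0, -1.65]
force: [-0.4, 0.9, -0.9]
width: 0.0001
gripper_force: 0.0
```

arm_command --commands '[{"tx":0.07,"ty":-0.03,"tz":0,"twist":0},{"tx":0.14,"ty":-0.06,"tz":0,"twist":0},{"tx":0.22,"ty":-0.1,"tz":0,"twist":0},{"tx":0.3,"ty":-0.13,"tz":0,"twist":0},{"tx":0.37,"ty":-0.16,"tz":0,"twist":0},{"tx":0.428,"ty":-0.192,"tz":0,"twist":0},{"tx":0.428,"ty":-0.192,"tz":0,"twist":0},{"tx":0.428,"ty":-0.192,"tz":0,"twist":0}]'

```text
t: 27.42
eef_pos: [0.547, -0.3602, 0.0631]
ee_rot: [3.14, 0.0, -1.652]
force: [0.4, 1.4, -0.3]
width: 0.0004
gripper_force: 0.0
```

```bash
python3 - <<'E'
from h import *
from plan import *
s=get_state();print(s['t'],s['eef_pos'],s['force'])
f=grab_frame('scene');cv2.imwrite('pics/jig3.png',f[:,:,::-1])
def tj(P): d=np.array(P[:2])-O;return np.round([d@ex*1000,d@ey*1000],1)
for q in('film_face','red_end','bare_end'):
    for r in spot_point(q,'scene')[:1]:print(q,np.round(r['uv'],1),round(r['score'],2),tj(ray('scene',r['uv'],.017)))
r=regions_of('busbar','scene')[0];m=r['region'];v,u=np.nonzero(m);print(r['score'],m.sum(),r['rect'])
P=np.array([tj(ray('scene',p,.022)) for p in zip(u,v)]);print(P.min(0),P.max(0))
hs=cv2.cvtColor(f,cv2.COLOR_RGB2HSV);b=(hs[...,0]>105)&(hs[...,0]<130)&(hs[...,1]>120);v,u=np.nonzero(b)
P=np.array([tj(ray('scene',p,.022)) for p in zip(u,v)]);P=P[(abs(P[:,0])<60)&(abs(P[:,1])<110)]
for a in range(-70,80,10):
    Q=P[abs(P[:,1]-a)<5];print(a,len(Q),Q[:,0].min() if len(Q) else'',Q[:,0].max() if len(Q) else'')
E
```

```text
27.4167 [ 0.54704599 -0.36015659  0.0631392 ] [ 0.41986948  1.41158406 -0.30001184]
film_face [270.8 144.5] 0.58 [13.2  1.6]
red_end [363.3 180.6] 0.74 [-186.8  231.7]
bare_end [266.2 128.1] 0.5 [  4.2 -70.1]
0.76 249 [266.9, 130.6, 285.7, 163.4]
[-12.6 -62.7] [22.4 88.2]Traceback (most recent call last):
  File "<stdin>", line 11, in <module>
  File "h.py", line 4, in ray
    k=calibration(c);K,E=np.array(k['camera_matrix']),np.array(k['extrinsics'])
ValueError: time passes only in moves, steps and waits
```

arm_command --commands '[{"tx":0,"ty":0,"tz":0.03,"twist":0},{"tx":0,"ty":0,"tz":0.07,"twist":0},{"tx":0,"ty":0,"tz":0.11,"twist":0},{"tx":0,"ty":0,"tz":0.145,"twist":0},{"tx":0,"ty":0,"tz":0.17,"twist":0},{"tx":0,"ty":0,"tz":0.185,"twist":0},{"tx":0,"ty":0,"tz":0.193,"twist":0},{"tx":0,"ty":0,"tz":0.196,"twist":0}]'

```text
t: 28.33
eef_pos: [0.5473, -0.3597, 0.015]
ee_rot: [3.141, 0.0, -1.65]
force: [0.3, 0.3, 1.0]
width: 0.0001
gripper_force: 0.0
```

arm_command --commands '[{"tx":-0.01,"ty":0,"tz":0,"twist":0},{"tx":-0.03,"ty":0,"tz":0,"twist":0},{"tx":-0.05,"ty":0,"tz":0,"twist":0},{"tx":-0.065,"ty":0,"tz":0,"twist":0},{"tx":-0.075,"ty":0,"tz":0,"twist":0},{"tx":-0.085,"ty":0,"tz":0,"twist":0},{"tx":-0.09,"ty":0,"tz":0,"twist":0},{"tx":-0.095,"ty":0,"tz":0,"twist":0}]'

```text
t: 29.0
eef_pos: [0.5494, -0.3358, 0.0157]
ee_rot: [-3.141, -0.0, -1.65]
force: [-0.6, -0.5, 0.3]
width: 0.0006
gripper_force: 0.0
```

arm_command --commands '[{"tx":-0.004,"ty":0,"tz":0,"twist":0},{"tx":-0.008,"ty":0,"tz":0,"twist":0},{"tx":-0.012,"ty":0,"tz":0,"twist":0},{"tx":-0.016,"ty":0,"tz":0,"twist":0},{"tx":-0.02,"ty":0,"tz":0,"twist":0},{"tx":-0.024,"ty":0,"tz":0,"twist":0},{"tx":-0.024,"ty":0,"tz":0,"twist":0},{"tx":-0.024,"ty":0,"tz":0,"twist":0}]'

```text
t: 29.67
eef_pos: [0.5499, -0.33, 0.0156]
ee_rot: [-3.141, -0.0, -1.65]
force: [-0.0, -3.1, 0.7]
width: 0.0002
gripper_force: 1.4
```

arm_command --commands '[{"tx":-0.003,"ty":0,"tz":0,"twist":0},{"tx":-0.006,"ty":0,"tz":0,"twist":0},{"tx":-0.009,"ty":0,"tz":0,"twist":0},{"tx":-0.01,"ty":0,"tz":0,"twist":0},{"tx":-0.01,"ty":0,"tz":0,"twist":0},{"tx":-0.01,"ty":0,"tz":0,"twist":0},{"tx":-0.01,"ty":0,"tz":0,"twist":0},{"tx":-0.01,"ty":0,"tz":0,"twist":0}]'

```text
t: 30.33
eef_pos: [0.5498, -0.3291, 0.0157]
ee_rot: [3.142, -0.002, -1.651]
force: [-1.4, -13.0, -1.1]
width: 0.0005
gripper_force: 6.0
```

arm_command --commands '[{"tx":-0.004,"ty":0,"tz":0,"twist":0},{"tx":-0.004,"ty":0,"tz":0,"twist":0},{"tx":-0.004,"ty":0,"tz":0,"twist":0},{"tx":-0.004,"ty":0,"tz":0,"twist":0},{"tx":-0.004,"ty":0,"tz":0,"twist":0},{"tx":-0.004,"ty":0,"tz":0,"twist":0},{"tx":-0.004,"ty":0,"tz":0,"twist":0},{"tx":-0.004,"ty":0,"tz":0,"twist":0}]'

```text
t: 31.0
eef_pos: [0.5498, -0.329, 0.0158]
ee_rot: [-3.142, -0.002, -1.651]
force: [-1.9, -16.5, -1.7]
width: 0.0007
gripper_force: 8.3
```

```bash
python3 - <<'E'
from h import *
from plan import *
s=get_state();print(s['t'],s['eef_pos'],s['force'])
# commanded y: -102+(.095+.024+.010+.004)*250
plan(*J(-2,-102+33.25,16)[:3],-94.56,[J(-2,-85,16),J(-2,-85,65),J(-55,15,65),J(-55,15,16),J(-34,15,16),J(-28,15,16)])
E
```

```text
31.0 [ 0.54979399 -0.32896275  0.01581782] [ -1.88457067 -16.54267891  -1.72175231]
tx 0.065 ty 0.000 tz 0.000 twist -0.000 -> [ 0.5487 -0.343   0.016 ] -94.56
tx 0.000 ty 0.000 tz -0.196 twist -0.000 -> [ 0.5487 -0.343   0.065 ] -94.56
tx -0.400 ty 0.212 tz 0.000 twist -0.000 -> [ 0.5038 -0.2391  0.065 ] -94.56
tx -0.000 ty -0.000 tz 0.196 twist -0.000 -> [ 0.5038 -0.2391  0.016 ] -94.56
tx -0.000 ty -0.084 tz 0.000 twist -0.000 -> [ 0.5248 -0.2407  0.016 ] -94.56
tx -0.000 ty -0.024 tz 0.000 twist -0.000 -> [ 0.5307 -0.2412  0.016 ] -94.56
```

Firmly on the stop. Next is a second push to the fence, at the bar's middle.

arm_command --commands '[{"tx":0.03,"ty":0,"tz":0,"twist":0},{"tx":0.065,"ty":0,"tz":0,"twist":0},{"tx":0.065,"ty":0,"tz":-0.05,"twist":0},{"tx":0.065,"ty":0,"tz":-0.1,"twist":0},{"tx":0.065,"ty":0,"tz":-0.15,"twist":0},{"tx":0.065,"ty":0,"tz":-0.196,"twist":0},{"tx":0.065,"ty":0,"tz":-0.196,"twist":0},{"tx":0.065,"ty":0,"tz":-0.196,"twist":0}]'

```text
t: 31.67
eef_pos: [0.5498, -0.3426, 0.0664]
ee_rot: [-3.139, -0.0, -1.65]
force: [0.1, 0.2, -0.8]
width: 0.0005
gripper_force: 0.0
```

arm_command --commands '[{"tx":-0.07,"ty":0.05,"tz":0,"twist":0},{"tx":-0.14,"ty":0.1,"tz":0,"twist":0},{"tx":-0.21,"ty":0.15,"tz":0,"twist":0},{"tx":-0.28,"ty":0.2,"tz":0,"twist":0},{"tx":-0.35,"ty":0.212,"tz":0,"twist":0},{"tx":-0.4,"ty":0.212,"tz":0,"twist":0},{"tx":-0.4,"ty":0.212,"tz":0,"twist":0},{"tx":-0.4,"ty":0.212,"tz":0,"twist":0}]'

```text
t: 32.33
eef_pos: [0.5045, -0.2383, 0.0647]
ee_rot: [-3.141, -0.0, -1.649]
force: [-0.2, -0.0, -0.5]
width: 0.0008
gripper_force: 0.0
```

arm_command --commands '[{"tx":0,"ty":0,"tz":0.03,"twist":0},{"tx":0,"ty":0,"tz":0.07,"twist":0},{"tx":0,"ty":0,"tz":0.11,"twist":0},{"tx":0,"ty":0,"tz":0.145,"twist":0},{"tx":0,"ty":0,"tz":0.17,"twist":0},{"tx":0,"ty":0,"tz":0.185,"twist":0},{"tx":0,"ty":0,"tz":0.193,"twist":0},{"tx":0,"ty":0,"tz":0.196,"twist":0}]'

```text
t: 33.0
eef_pos: [0.5037, -0.2389, 0.015]
ee_rot: [3.141, -0.0, -1.651]
force: [0.3, -0.2, -1.1]
width: 0.0001
gripper_force: 0.0
```

arm_command --commands '[{"tx":0,"ty":-0.03,"tz":0,"twist":0},{"tx":0,"ty":-0.06,"tz":0,"twist":0},{"tx":0,"ty":-0.08,"tz":0,"twist":0},{"tx":0,"ty":-0.09,"tz":0,"twist":0},{"tx":0,"ty":-0.096,"tz":0,"twist":0},{"tx":0,"ty":-0.1,"tz":0,"twist":0},{"tx":0,"ty":-0.104,"tz":0,"twist":0},{"tx":0,"ty":-0.108,"tz":0,"twist":0}]'

```text
t: 33.67
eef_pos: [0.5297, -0.2409, 0.0154]
ee_rot: [3.139, 0.0, -1.651]
force: [-4.5, -0.2, 4.1]
width: 0.0002
gripper_force: 2.6
```

arm_command --commands '[{"tx":0,"ty":-0.004,"tz":0,"twist":0},{"tx":0,"ty":-0.008,"tz":0,"twist":0},{"tx":0,"ty":-0.008,"tz":0,"twist":0},{"tx":0,"ty":-0.008,"tz":0,"twist":0},{"tx":0,"ty":-0.008,"tz":0,"twist":0},{"tx":0,"ty":-0.008,"tz":0,"twist":0},{"tx":0,"ty":-0.008,"tz":0,"twist":0},{"tx":0,"ty":-0.008,"tz":0,"twist":0}]'

```text
t: 34.33
eef_pos: [0.5299, -0.2409, 0.0152]
ee_rot: [3.137, 0.0, -1.651]
force: [-7.1, 0.8, 6.5]
width: 0.0004
gripper_force: 3.8
```

arm_command --commands '[{"tx":0,"ty":-0.004,"tz":0,"twist":0},{"tx":0,"ty":-0.004,"tz":0,"twist":0},{"tx":0,"ty":-0.004,"tz":0,"twist":0},{"tx":0,"ty":-0.004,"tz":0,"twist":0},{"tx":0,"ty":-0.004,"tz":0,"twist":0},{"tx":0,"ty":-0.004,"tz":0,"twist":0},{"tx":0,"ty":-0.004,"tz":0,"twist":0},{"tx":0,"ty":-0.004,"tz":0,"twist":0}]'

```text
t: 35.0
eef_pos: [0.53, -0.2409, 0.0151]
ee_rot: [3.135, 0.001, -1.651]
force: [-9.3, 2.4, 7.1]
width: 0.0006
gripper_force: 5.0
```

arm_command --commands '[{"tx":0,"ty":0.04,"tz":0,"twist":0},{"tx":0,"ty":0.1,"tz":0,"twist":0},{"tx":0,"ty":0.14,"tz":-0.1,"twist":0},{"tx":0,"ty":0.14,"tz":-0.25,"twist":0},{"tx":0,"ty":0.14,"tz":-0.4,"twist":0},{"tx":0,"ty":0.14,"tz":-0.55,"twist":0},{"tx":0,"ty":0.14,"tz":-0.7,"twist":0},{"tx":0,"ty":0.14,"tz":-0.8,"twist":0}]'

```text
t: 35.67
eef_pos: [0.4999, -0.2388, 0.2199]
ee_rot: [-3.136, -0.001, -1.65]
force: [1.3, -0.2, -0.2]
width: 0.0004
gripper_force: 0.0
```

arm_command --commands '[{"tx":-0.1,"ty":0,"tz":0,"twist":0},{"tx":-0.24,"ty":0,"tz":0,"twist":0},{"tx":-0.38,"ty":0,"tz":0,"twist":0},{"tx":-0.52,"ty":0,"tz":0,"twist":0},{"tx":-0.66,"ty":0,"tz":0,"twist":0},{"tx":-0.8,"ty":0,"tz":0,"twist":0},{"tx":-0.94,"ty":0,"tz":0,"twist":0},{"tx":-1,"ty":0,"tz":0,"twist":0}]'

```text
t: 36.33
eef_pos: [0.5191, 0.014, 0.2159]
ee_rot: [-3.14, 0.001, -1.649]
force: [0.1, 0.5, 0.4]
width: 0.0007
gripper_force: 0.0
```

arm_command --commands '[{"tx":-0.1,"ty":0,"tz":0,"twist":0},{"tx":-0.24,"ty":0,"tz":0,"twist":0},{"tx":-0.38,"ty":0,"tz":0,"twist":0},{"tx":-0.52,"ty":0,"tz":0,"twist":0},{"tx":-0.6,"ty":0,"tz":0,"twist":0},{"tx":-0.66,"ty":0,"tz":0,"twist":0},{"tx":-0.7,"ty":0,"tz":0,"twist":0},{"tx":-0.7,"ty":0,"tz":0,"twist":0}]'

```text
t: 37.0
eef_pos: [0.5329, 0.1864, 0.2153]
ee_rot: [-3.141, 0.0, -1.649]
force: [-0.2, -0.5, -0.2]
width: 0.0006
gripper_force: 0.0
```

```bash
python3 - <<'E'
from h import *
s=get_state();print(s['t'],s['eef_pos'],s['force'])
a=grab_frame('scene');b=grab_frame('top')
A=cv2.resize(a[112:182,246:306],(400,467),interpolation=cv2.INTER_CUBIC)
B=cv2.resize(b[155:225,395:495],(400,280),interpolation=cv2.INTER_CUBIC)
B=cv2.resize(b[160:215,395:495],(800,440)[0:2],interpolation=cv2.INTER_CUBIC)
im=np.zeros((600,800,3),np.uint8);im[:440]=np.clip(1.5*B.astype(float),0,255)
C=cv2.resize(np.rot90(a[117:177,248:303]),(0,0),fx=2.6,fy=2.6)
im[440:440+min(160,C.shape[0]),:C.shape[1]]=C[:160]
im[440:600,200:800]=cv2.resize(b[120:280,180:500],(600,300))[:300:2][:150].repeat(1,0)[:150] if False else 0
D=cv2.resize(b[120:280,180:500],(320,160));im[440:600,300:620]=D
cv2.imwrite('pics/final.png',im[:,:,::-1])
for q in('film_face','red_end','bare_end','end_stop','fence'):
  for c in('top','scene'):print(q,c,[(np.round(r['uv'],1),round(r['score'],2),(ray(c,r['uv'],.017)*1000).round()) for r in spot_point(q,c)[:1]])
E
```

```text
37.0 [0.53285017 0.18643556 0.21534928] [-0.18898412 -0.50075673 -0.21237444]
film_face top [(array([441.5, 186.4]), 0.98, array([ 558., -251.,   17.]))]
film_face scene [(array([275.5, 146.5]), 0.58, array([ 561., -244.,   17.]))]
red_end top [(array([408.6, 181.2]), 0.95, array([ 570., -173.,   17.]))]
red_end scene [(array([284.6, 161.9]), 0.83, array([ 562., -176.,   17.]))]
bare_end top [(array([469.8, 186.6]), 0.82, array([ 559., -318.,   17.]))]
bare_end scene [(array([265.8, 128.3]), 0.54, array([ 558., -328.,   17.]))]
end_stop top [(array([408.1, 181.1]), 0.65, array([ 570., -172.,   17.]))]
end_stop scene [(array([281. , 161.6]), 0.73, array([ 571., -181.,   17.]))]
fence top [(array([438.6, 174.4]), 0.96, array([ 588., -245.,   17.]))]
fence scene [(array([264.6, 147.4]), 0.67, array([ 592., -255.,   17.]))]
```

View pics/final.png

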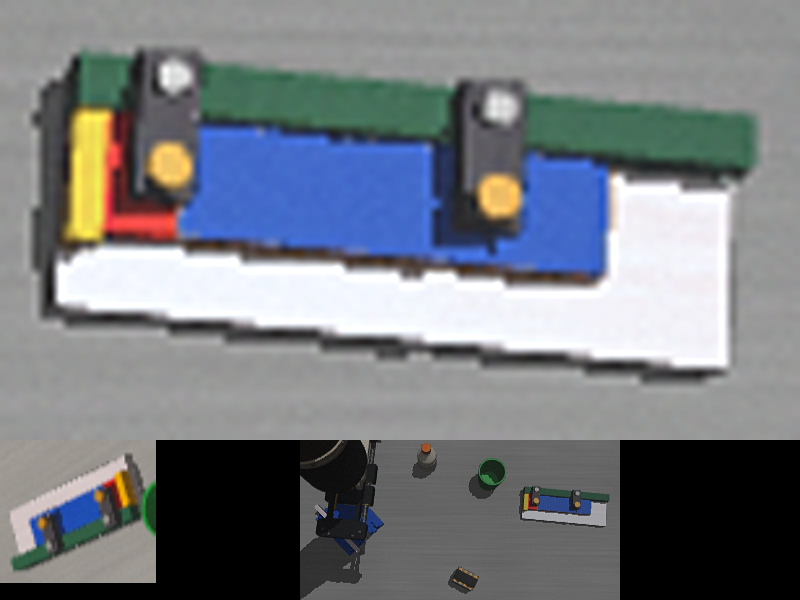

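The top view shows the bar film up under both arms. The red end is at the yellow stop (about (107,180)) and the long edge runs along the fence; the bystanders are unmoved. I'll check the parallelism numerically with line fits.

```bash
python3 - <<'E'
from h import *
from plan import O,ex,ey
f=grab_frame('top').astype(float);K=calibration('top')
B=f[...,2]-f[...,0]; G=f.sum(2)
def cross(col,rows,thr,sgn):
    for a,b in zip(rows[:-1],rows[1:]):
        if (col[a]-thr)*sgn>0>=(col[b]-thr)*sgn: return a+(col[a]-thr)/(col[a]-col[b])*(b-a)
def fit(n,uv,z):
    P=np.array([ray('top',p,z)[:2] for p in uv]);L=np.array([[(p-O)@ex*1e3,(p-O)@ey*1e3] for p in P])
    for _ in range(3):
        c=np.polyfit(L[:,1],L[:,0],1);r=L[:,0]-np.polyval(c,L[:,1]);k=abs(r)<2.5*max(r.std(),.2);L=L[k]
    print(n,len(L),'angle %.2f deg'%np.degrees(c[0]),'x at y=15: %.1f'%np.polyval(c,15),'sd %.2f'%r.std())
cols=[u for u in range(419,470)]
bl=np.median(B[180:193,425:445]);
lo=[(u,cross(B[:,u],range(186 if u<450 else 190,200),bl/2,1)) for u in cols]
fit('bar -x film edge',[p for p in lo if p[1]],.022)
hi=[(u,cross(B[:,u],range(184,165,-1),bl/2,1)) for u in cols if not 448<=u<=461]
fit('bar +x film edge',[p for p in hi if p[1]],.022)
w=np.median(G[200:203,430:450])
pl=[(u,cross(G[:,u],range(int(198+(u-405)*.09),215),w/2,1)) for u in range(406,482)]
fit('plate -x edge',[p for p in pl if p[1]],.012)
gr=f[...,1]-f[...,0];g=np.median(gr[168:172,425:445])
fo=[(u,cross(gr[:,u],range(172 if u<450 else 174,160,-1),g/2,1)) for u in range(424,486) if not 448<=u<=461]
fit('fence outer top',[p for p in fo if p[1]],.028)
r=[(cross(f[v,:,0]-f[v,:,1]-f[v,:,2]*0,range(414,402,-1),30,1),v) for v in (187,188)]
print('red/yellow boundary',r)
E
```

```text
bar -x film edge 51 angle 0.29 deg x at y=15: -12.5 sd 0.32
bar +x film edge 36 angle 0.37 deg x at y=15: 21.6 sd 0.51
plate -x edge 76 angle 0.39 deg x at y=15: -35.7 sd 0.46
fence outer top 48 angle 0.38 deg x at y=15: 38.7 sd 0.31
red/yellow boundary [(np.float64(407.16326530612247), 187), (np.float64(406.7083333333333), 188)]
```

```bash
python3 -c "
from station import *
print(job_done())"
```

```text
the job is handed in; nothing more can be done
None
```

The busbar was laid flat film side up on the bench, released, regripped and loaded in the jig: film up under both bush arms, pushed against the fence and the end stop, with the bystanders left where they stood, and I handed the job in at about 38 s (the judge's verdict was not shown).

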